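# Shut and latch the feeder tub

## Task

Of the two clear tubs with raised lids, close the one with the orange latch button: gently push its lid fully shut, then press the orange button fully home, and move the hand clear. Leave the tub with the blue button airing, its lid and button untouched, and do not lift or shove the tubs or disturb anything else on the shelf.

Things in the scene. Friction and masses are not known exactly. Their poses are not given: they have to be found in the camera images.
- tub_orange: Clear plastic tub, 160 mm (its x) by 150 mm (its y) by 75 mm tall, loose on the shelf, about 0.8 kg with its contents, carrying a hinged clear lid with white edges and an orange latch button. Origin: centre of its underside. Its x axis points from the latch side to the hinge side, z up. It stands turned up to 0.45 rad either way from the world's x.
- lid_orange (a joint): Angle of the lid of the tub with the orange button, rad: 0 = flat shut, grows as its latch edge (towards the robot) rises; starts 0.35 to 0.7. A stiff hinge along the far (+x) top edge of the tub: it stays where it is left, and about 1 to 2 N down on the thumb pad moves it. The lid is 160 x 150 mm, 6 mm thick, and when shut its top is 82 mm above the shelf.
- button_orange (a joint): Travel of the orange latch button into the lid, m: 0 = standing out, 0.008 = fully home. It has no return spring: it takes about 4 N to press and stays where it is pushed. It moves square to the lid.
- orange_pad (a point): Centre of the matt grey thumb pad (36 x 46 mm, level with the lid's top face) by the latch edge of the lid with the orange button; moves with the lid. 135 mm from the hinge line, 35 mm to the tub's -y side of its middle (the robot's right); the button is on the other side. Axes: those of the lid (x towards the hinge, z out of the lid's top).
- orange_button_top (a point): Centre of the top face of the orange latch button, 22 mm across, standing 12 mm above the lid's top (4 mm when home, 1 mm above its white collar, 34 mm across). 132 mm from the hinge line, 35 mm to the tub's +y side. Axes: those of the lid.
- orange_hinge (a point): Middle of the hinge line of the lid with the orange button, 80 mm to the +x side of the tub's middle and 76 mm above the shelf (6 mm below the lid's top when shut). Its y axis is the hinge line; it turns with the lid.
- tub_blue: Clear plastic tub, 160 mm (its x) by 150 mm (its y) by 75 mm tall, loose on the shelf, about 0.8 kg with its contents, carrying a hinged clear lid with white edges and a blue latch button. Origin: centre of its underside. Its x axis points from the latch side to the hinge side, z up. It stands turned up to 0.45 rad either way from the world's x.
- lid_blue (a joint): Angle of the lid of the tub with the blue button, rad: 0 = flat shut, grows as its latch edge (towards the robot) rises; starts 0.35 to 0.7. A stiff hinge along the far (+x) top edge of the tub: it stays where it is left, and about 1 to 2 N down on the thumb pad moves it. The lid is 160 x 150 mm, 6 mm thick, and when shut its top is 82 mm above the shelf.
- button_blue (a joint): Travel of the blue latch button into the lid, m: 0 = standing out, 0.008 = fully home. It has no return spring: it takes about 4 N to press and stays where it is pushed. It moves square to the lid.
- blue_pad (a point): Centre of the matt grey thumb pad (36 x 46 mm, level with the lid's top face) by the latch edge of the lid with the blue button; moves with the lid. 135 mm from the hinge line, 35 mm to the tub's -y side of its middle (the robot's right); the button is on the other side. Axes: those of the lid (x towards the hinge, z out of the lid's top).
- blue_button_top (a point): Centre of the top face of the blue latch button, 22 mm across, standing 12 mm above the lid's top (4 mm when home, 1 mm above its white collar, 34 mm across). 132 mm from the hinge line, 35 mm to the tub's +y side. Axes: those of the lid.
- blue_hinge (a point): Middle of the hinge line of the lid with the blue button, 80 mm to the +x side of the tub's middle and 76 mm above the shelf (6 mm below the lid's top when shut). Its y axis is the hinge line; it turns with the lid.
- dish: Sage green ceramic dish, 90 mm across, 30 mm tall, loose, to one outer side of the tubs. Origin: centre of its underside.
- slate: Dark slate tile 100 x 100 x 8 mm, loose, to the other outer side. Origin: centre of its underside.
- probe_holder: Black plastic thermometer probe holder with a steel probe, 40 x 30 mm, 62 mm tall, loose, between the two tubs. Origin: centre of its underside.
- loose_tongs: Steel feeding tongs lying on the shelf between the robot and the tubs, 150 mm long (its x), 11 mm wide, 12 mm tall, loose. Origin: centre of its underside.
- rack: Slotted bamboo rack, 70 x 160 mm, with three feeding tongs standing in it, 190 mm tall, loose, behind the tubs (farther back, beyond x = 0.77, a cork bark hide and a white thermostat box, up to 90 mm tall, are fixed to the shelf). Origin: centre of its underside.
Not all that is in view belongs to the job. Leave any red look-alike of the tub_orange alone.

How it is judged:
By the outcome, as a careful person would: the job done as asked, in the order asked, and still so for the second after the job is handed in, with the robot touching nothing.
It also fails if it takes over 40 s, if anything falls off the work surface, if the arm or the gripper's body presses on something with over 40 N, if the wrist force passes 120 N, or if a joint passes its speed limit or range.

## Robot

A 6-joint arm with a two-finger parallel gripper is mounted at the origin on the work surface. World frame = base frame: x ahead of the robot, y to its left, z up, the work surface at z = 0. Lengths are in m, angles in rad, forces in N, time in s.
With the tool pointing down it reaches from about 0.3 to 0.875 m from the base axis. Payload 6.4 kg.
Tool frame: the origin (TCP) lies between the finger pads; the fingertips stand 25 mm ahead of it and the grasp point (between the pads) lies 6 mm ahead of it; z points along the fingers, y is the line along which they close (so a half turn about z gives the same grasp; the last joint's range is limited). The gripper opens to 85 mm and grips with 20 to 120 N. Pads are 22 mm wide; open, the fingers measure 114 mm over their backs; the gripper's body (76 mm by 85 mm) begins 54 mm behind the grasp point. The pads swing forward as they close: fully open they stand 13 mm farther back than shut.
Start: joints at [1.049, 0.181, 1.607, -0, 1.354, -0.206], TCP at [0.179, 0.547, 0.256] pointing down, gripper open.
Joint ranges: [-2.99, 2.99], [-0.89, 2.07], [0.3, 2.58], [-1.14, 4.28], [0, 2.63], [-3.12, 3.12]. Speed limits (rad/s): [2.57, 2.57, 3.01, 3.14, 3.14, 3.14].

## Interface

Orientations are given as a unit quaternion [w, x, y, z].
In Python, from bench import ctrl gives the robot as it stands.
- The arm moves only by the tool servo_tool, never from a script. Its argument "series" is text: rows parted by semicolons, each of 7 numbers parted by spaces: the gripper command: -1 is fully open, 1 is shut, values between are in proportion, then the shift along the tool's x, y, z in m, then the turn, a rotation vector about the tool's x, y, z in degrees. A call has 1 to 12 rows; each row is the pose to reach, as a shift and turn from the pose commanded when the call began, along the tool's axes at that moment; what a row does not reach only later rows make up. A row lasts 1/12 s, in which the tool goes at most 41.7 mm and 7.16 degrees, less where a joint would pass 70% of its speed; a pose out of reach is approached as far as the arm can. A call with a gripper value outside its range is refused whole. The fingers move at their own pace and stop on an object; the grip force is fixed at half the most. Time passes only in rows, so rows that repeat a pose let the fingers close. It gives the time, the measured TCP pose, the force, the opening and the grip force at its end, in the units of the state.
- ctrl.get_obs(): the state, without advancing time (a new reading comes with each control period).
- ctrl.camera(name): name is "scene" or "top" or "wrist"; returns a dict with "img" (384x512x3 uint8, red, green, blue), "z_map" (384x512 float32, m along the optical axis (not along the pixel's ray), 0 where there is no reading), "fovy" (degrees; the focal length in pixels is half the picture's height over the tangent of half this angle, whatever the lens; pixels are square), "cx", "cy" (the principal point, pixels), "k1" (the pictures are not rectified: a ray, as slopes to the right and down, at radius r is drawn at 1 + k1 r^2 times it, then the intrinsics apply), "extrinsics" (4x4, takes a point from camera to world coordinates); the wrist camera has in their place "T_tool_cam" (4x4, takes a point from camera to tool coordinates, whose origin is the TCP and whose axes are the flange's). Camera axes: x right, y down, z forward; pixel columns grow to the right and rows downward; lengths in m; the calibration is good to about 2 mm. A picture is of the moment at which its call begins: read the wrist's pose just before it.
- ctrl.hand_in(): hands the job in; it is judged then, once.
The state is a dict: "time_s": time; "q": joint angles; "dq": joint speeds; "joint_efforts": joint torques, N m; "eef_pos": TCP position; "eef_rot": TCP orientation; "wrist_force": force on the tool from outside, world axes, zero at the start; "torque": the same for the moment, N m; "opening": opening from 0.0 (shut) to 1.0 (fully open); "grasp_force": force on a finger pad.
Only numpy, scipy, OpenCV 4.12 (cv2) and the standard library are available. Lean on these libraries where they do the work, as an engineer would, in place of code of your own. Each camera call takes 0.05 s, during which the arm holds its last target. There are 200 camera calls.

## Working session

There is one attempt and no reset: what is moved stays moved. The work goes in short steps, Python scripts to look and compute and a tool call to move; the robot and the scene stay as the last step left them, time stands still between calls to the robot, and variables do not carry over. Pictures are saved under pics/ and viewed, at most 10 in all, crops included, and the job is handed in when it is done.

Besides the shell and the picture viewer there is one more tool, called after "Request:" by a JSON object that holds its "api" and its "payload", one argument or row to a line. servo_tool: Moves the arm, as the interface text tells. Its arguments: {"type":"object","properties":{"series":{"type":"string"}},"required":["series"]}

```bash
mkdir -p pics; cat > h.py <<'E'
import numpy as np, cv2
from bench import ctrl
from scipy.spatial.transform import Rotation as R
def cam(n):
    o=ctrl.get_obs(); c=ctrl.camera(n)
    if n=="wrist":
        T=np.eye(4); T[:3,:3]=R.from_quat(np.array(o["eef_rot"])[[1,2,3,0]]).as_matrix(); T[:3,3]=o["eef_pos"]
        c["extrinsics"]=T@c["T_tool_cam"]
    np.savez(n+".npz",**{k:np.array(v) for k,v in c.items()})
    return c
def pt(c,u,v,z=None,h=None):
    f=192/np.tan(np.radians(float(c["fovy"]))/2); d=np.array([(u-c["cx"])/f,(v-c["cy"])/f]); s=d.copy()
    for _ in range(20): s=d/(1+c["k1"]*(s@s))
    E=c["extrinsics"]; r=np.array([*s,1])
    if h is not None:
        w=E[:3,:3]@r; return E[:3,3]+w*(h-E[2,3])/w[2]
    if z is None: z=float(c["z_map"][int(round(v)),int(round(u))])
    return E[:3,:3]@(r*z)+E[:3,3]
E
python3 - <<'E'
from h import *
print(ctrl.get_obs())
a=[]
for n in("scene","top"):
    c=cam(n); cv2.imwrite(f"pics/{n}0.png",cv2.cvtColor(c["img"],cv2.COLOR_RGB2BGR)); print(n,c["extrinsics"],c["fovy"],c["k1"])
E
```

```text
{'time_s': 0.0, 'q': array([ 1.04872881e+00,  1.81540377e-01,  1.60798980e+00,  1.07428289e-05,
        1.35379053e+00, -2.06301319e-01]), 'dq': array([-0.0003545 ,  0.00136877, -0.00168195,  0.00055542,  0.00065828,
       -0.00183101]), 'joint_efforts': array([-1.28686956e-03, -4.44873333e+01, -3.51339877e+01, -3.40361366e-04,
        8.95336474e-03,  1.17771538e-05]), 'eef_pos': array([0.17829092, 0.54613686, 0.25539328]), 'eef_rot': array([-3.12656099e-04,  1.57229078e-01,  9.87561781e-01, -8.05491834e-04]), 'wrist_force': array([ 0.548022  , -0.09568208, -1.00552474]), 'torque': array([-0.04566779, -0.02204595, -0.02043094]), 'grasp_force': 0.0, 'opening': 0.9953202188942599}
scene [[ 0.36962974  0.77967958 -0.50544398  1.37564589]
 [ 0.92910889 -0.31682353  0.19073418 -0.3304232 ]
 [-0.011425   -0.54011352 -0.84151462  1.4700751 ]
 [ 0.          0.          0.          1.        ]] 43.147775429428265 -0.16285360792349313
top [[ 0.02690052 -0.99834519  0.05082569  0.46150216]
 [-0.99957033 -0.02745601 -0.01026272  0.01991404]
 [ 0.0116412  -0.05052778 -0.99865481  1.34746077]
 [ 0.          0.          0.          1.        ]] 48.06502152768524 -0.0353126053254712
```

```bash
ls pics
```

```text
scene0.png
top0.png
```

View pics/scene0.png

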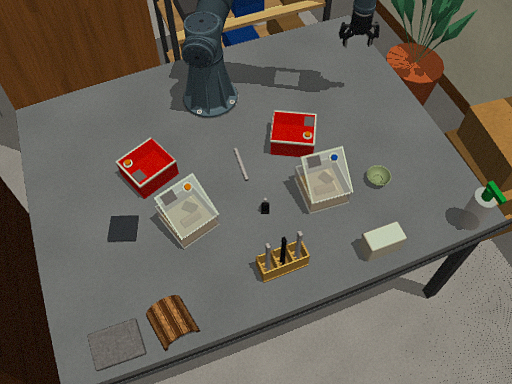

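View pics/top0.png

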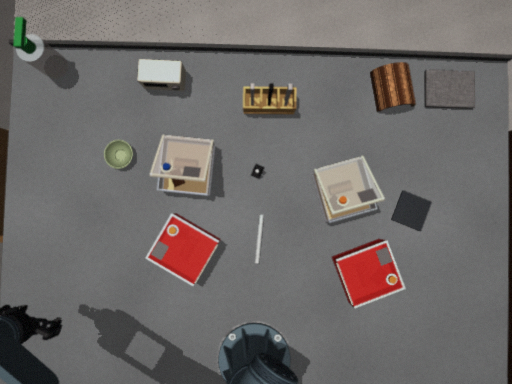

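In the top picture, four things could be taken for the target:
- the clear tub with the orange button at (343,200)
- a red tub with an orange button at (173,230)
- a red tub with an orange button at (392,280)
- the clear tub with the blue button at (166,167)

By the description I choose the clear tub at (343,200), and I'll check it in a close crop.

```bash
python3 - <<'E'
from h import *
t=np.load("top.npz")["img"][145:235,300:400]; s=np.load("scene.npz")["img"][165:255,140:240]
im=cv2.resize(np.hstack([t,s]),(800,360),interpolation=cv2.INTER_CUBIC)
cv2.imwrite("pics/crop1.png",im[...,::-1])
E
```

```text
(no output)
```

View pics/crop1.png

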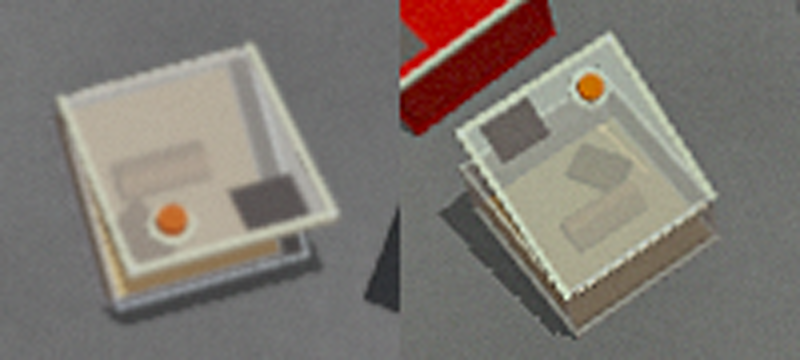

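The crop shows the clear tub with white edges, a raised lid and an orange button. In the top view the button is at about (343,199.8) and the pad at (367.5,195.3). In the scene view they are at (187.5,186.8) and (168.8,197.5). I'll fit the tub's pose and lid angle.

```bash
cat > fit.py <<'E'
from h import *
from scipy.optimize import least_squares
def P(p,x,y,z): # lid coords: origin hinge middle, at angle p[3]
    a,th=p[3],p[2]
    X=x*np.cos(a)+z*np.sin(a); Z=-x*np.sin(a)+z*np.cos(a)  # x<0 rises
    X+=.08; return np.array([p[0]+X*np.cos(th)-y*np.sin(th),p[1]+X*np.sin(th)+y*np.cos(th),.076+Z])
def proj(c,w):
    E=c["extrinsics"]; q=E[:3,:3].T@(w-E[:3,3]); s=q[:2]/q[2]; s=s*(1+c["k1"]*(s@s))
    f=192/np.tan(np.radians(float(c["fovy"]))/2); return s*f+[c["cx"],c["cy"]]
PAD=(-.135,-.035,.006);BT=(-.132,.035,.018)
E
python3 - <<'E'
from fit import *
t=dict(np.load("top.npz"));s=dict(np.load("scene.npz"))
L=[(t,BT,(343,199.75)),(t,PAD,(367.5,195.25)),(t,(0,.075,.006),(315,169.25)),(t,(0,-.075,.006),(362.5,155.75)),(t,(-.16,.075,.006),(332.5,213.75)),(t,(-.16,-.075,.006),(383.75,198.25)),(s,BT,(187.5,186.75)),(s,PAD,(168.75,197.5))]
f=lambda p:np.concatenate([proj(c,P(p,*x))-u for c,x,u in L])
r=least_squares(f,[.62,-.2,0.2,.5],loss="soft_l1"); p=r.x
print(p,np.round(f(p).reshape(-1,2),1))
print("pad",P(p,*PAD),"btn",P(p,*BT)); print("depth pts",pt(t,343,200),pt(t,367,195),pt(s,187.5,186.75),pt(s,168.75,197.5))
q=p.copy();q[3]=0;print("shut pad",P(q,*PAD),"btn",P(q,*BT),"btn open-corner",P(p,-.16,.075,.006))
o=ctrl.get_obs();M=R.from_quat(np.array(o["eef_rot"])[[1,2,3,0]]).as_matrix();print(M.round(3))
E
```

```text
[ 0.52824663 -0.25699635  0.30298698  0.5692407 ] [[-0.2 -0.7]
 [-0.5  0.2]
 [-0.8  0.1]
 [-0.  -0. ]
 [-0.1 -0.2]
 [ 0.5  0.4]
 [-0.4 -0.2]
 [-0.7  0.3]]
pad [ 0.5096     -0.29949587  0.15381787] btn [ 0.49729905 -0.23000059  0.16230862]
depth pts [ 0.49453701 -0.22889261  0.17001879] [ 0.51071772 -0.29928591  0.15406118] [ 0.50033231 -0.22913896  0.16512817] [ 0.50884741 -0.29694255  0.15317668]
shut pad [ 0.48619495 -0.30681257  0.082     ] btn [ 0.46817222 -0.23910598  0.094     ] btn open-corner [ 0.45668046 -0.20078947  0.16729268]
[[-0.951  0.311 -0.001]
 [ 0.311  0.951 -0.001]
 [ 0.    -0.002 -1.   ]]
```

Request:
{"api": "servo_tool", "payload": {
  "series": "1 -0.58 -0.7 0 0 0 -35.4;1 -0.58 -0.7 0 0 0 -35.4;1 -0.58 -0.7 0 0 0 -35.4;1 -0.58 -0.7 0 0 0 -35.4;1 -0.58 -0.7 0 0 0 -35.4;1 -0.58 -0.7 0 0 0 -35.4;1 -0.58 -0.7 0 0 0 -35.4;1 -0.58 -0.7 0 0 0 -35.4;1 -0.58 -0.7 0 0 0 -35.4;1 -0.58 -0.7 0 0 0 -35.4;1 -0.58 -0.7 0 0 0 -35.4;1 -0.58 -0.7 0 0 0 -35.4"
}}

```text
time_s: 1.1
eef_pos: [0.3566, 0.095, 0.2565]
eef_rot: [0.0, -0.151, 0.989, -0.0]
wrist_force: [1.0, -0.3, 0.0]
opening: 0.001
grasp_force: 0.0
```

Request:
{"api": "servo_tool", "payload": {
  "series": "1 -0.03 -0.42 0 0 0 0;1 -0.03 -0.42 0 0 0 0;1 -0.03 -0.42 0 0 0 0;1 -0.03 -0.42 0 0 0 0;1 -0.03 -0.42 0 0 0 0;1 -0.03 -0.42 0 0 0 0;1 -0.03 -0.42 0 0 0 0;1 -0.03 -0.42 0 0 0 0;1 -0.03 -0.42 0 0 0 0;1 -0.03 -0.42 0 0 0 0;1 -0.03 -0.42 0 0 0 0;1 -0.03 -0.42 0 0 0 0"
}}

```text
time_s: 2.1
eef_pos: [0.51, -0.2973, 0.255]
eef_rot: [-0.001, -0.149, 0.989, 0.001]
wrist_force: [-0.2, -0.3, -0.6]
opening: 0.0
grasp_force: 0.0
```

```bash
cat > w.py <<'E'
from h import *
import sys
o=ctrl.get_obs();print(o["time_s"],o["eef_pos"],o["eef_rot"],o["wrist_force"])
n=sys.argv[2] if len(sys.argv)>2 else "wrist"
c=cam(n);cv2.imwrite(f"pics/{sys.argv[1]}.png",c["img"][...,::-1])
E
python3 w.py w1
```

```text
2.1 [ 0.50998274 -0.29726334  0.2550231 ] [-6.82750017e-04 -1.49005267e-01  9.88835890e-01  7.39516042e-04] [-0.17061146 -0.32161333 -0.62125979]
```

View pics/w1.png

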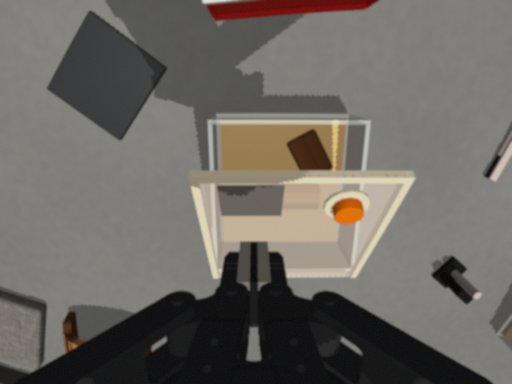

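The wrist view shows the grey pad at about (252,200) and the button top at (349,209). The latch edge runs from (192,177) to (413,177). The finger line at column 253 lies over the pad. I'll refit with these points.

```bash
python3 - <<'E'
from fit import *
w=dict(np.load("wrist.npz"));t=dict(np.load("top.npz"))
p0=[.52825,-.257,.303,.5692]
L=[(w,BT,(349,210)),(w,PAD,(252,200)),(w,(-.16,.075,.006),(413,173)),(w,(-.16,-.075,.006),(192,173)),(w,(0,.075,.006),(354,277)),(w,(0,-.075,.006),(214,277))]
for c,x,u in L: print(proj(c,P(p0,*x)).round(1),u)
f=lambda p:np.concatenate([proj(c,P(p,*x))-u for c,x,u in L])
p=least_squares(f,p0,loss="soft_l1").x;print(p,P(p,*PAD),P(p,*BT),pt(w,252,200),pt(w,349,210))
E
```

```text
[347.6 218. ] (349, 210)
[249.3 202.5] (252, 200)
[411.8 179.2] (413, 173)
[188.6 180.1] (192, 173)
[354.3 278.3] (354, 277)
[213.2 279.6] (214, 277)
[ 0.52599714 -0.25620252  0.29732964  0.54742993] [ 0.50551283 -0.29908538  0.15138994] [ 0.49342613 -0.2295765   0.16007484] [ 0.50693172 -0.29825909  0.15454829] [ 0.49045877 -0.23279177  0.16548801]
```

Request:
{"api": "servo_tool", "payload": {
  "series": "1 0 0 0.02 0 0 0;1 0 0 0.045 0 0 0;1 0 0 0.055 0 0 0;1 0.001 0 0.06 0 0 0;1 0.002 0 0.064 0 0 0;1 0.003 0 0.068 0 0 0;1 0.004 0 0.072 0 0 0;1 0.005 0 0.076 0 0 0;1 0.007 0 0.08 0 0 0;1 0.009 0 0.084 0 0 0;1 0.01 0 0.088 0 0 0;1 0.011 0 0.092 0 0 0"
}}

```text
time_s: 3.15
eef_pos: [0.4995, -0.2986, 0.1642]
eef_rot: [0.0, -0.15, 0.989, -0.0]
wrist_force: [-0.9, -0.1, 1.3]
opening: 0.004
grasp_force: 0.5
```

Request:
{"api": "servo_tool", "payload": {
  "series": "1 0.002 0 0.004 0 0 0;1 0.004 0 0.008 0 0 0;1 0.005 0 0.012 0 0 0;1 0.007 0 0.016 0 0 0;1 0.008 0 0.02 0 0 0;1 0.009 0 0.024 0 0 0;1 0.01 0 0.028 0 0 0;1 0.011 0 0.032 0 0 0;1 0.012 0 0.036 0 0 0;1 0.0125 0 0.04 0 0 0;1 0.013 0 0.044 0 0 0;1 0.013 0 0.047 0 0 0"
}}

```text
time_s: 4.15
eef_pos: [0.487, -0.3022, 0.1169]
eef_rot: [-0.0, -0.15, 0.989, 0.0]
wrist_force: [-1.2, -0.1, 0.8]
opening: -0.001
grasp_force: 0.4
```

Request:
{"api": "servo_tool", "payload": {
  "series": "1 0 0 0.002 0 0 0;1 0 0 0.004 0 0 0;1 0 0 0.006 0 0 0;1 0 0 0.007 0 0 0;1 0 0 0.008 0 0 0;1 0 0 0.008 0 0 0"
}}

```text
time_s: 4.65
eef_pos: [0.4873, -0.3022, 0.1093]
eef_rot: [0.0, -0.15, 0.989, 0.0]
wrist_force: [0.3, 0.7, -0.5]
opening: 0.004
grasp_force: 0.0
```

Request:
{"api": "servo_tool", "payload": {
  "series": "1 0 0 0.001 0 0 0;1 0 0 0.002 0 0 0;1 0 0 0.002 0 0 0"
}}

```text
time_s: 4.9
eef_pos: [0.4873, -0.3023, 0.1074]
eef_rot: [0.0, -0.15, 0.989, -0.0]
wrist_force: [0.0, -0.6, -0.2]
opening: -0.0
grasp_force: 0.0
```

Request:
{"api": "servo_tool", "payload": {
  "series": "1 0 0 0.001 0 0 0;1 0 0 0.001 0 0 0"
}}

```text
time_s: 5.07
eef_pos: [0.4874, -0.3023, 0.107]
eef_rot: [0.0, -0.15, 0.989, -0.0]
wrist_force: [-1.6, -0.3, 3.7]
opening: -0.001
grasp_force: 2.1
```

Request:
{"api": "servo_tool", "payload": {
  "series": "1 0 0 0.0005 0 0 0;1 0 0 0.0005 0 0 0"
}}

```text
time_s: 5.23
eef_pos: [0.4874, -0.3023, 0.1069]
eef_rot: [0.0, -0.151, 0.989, -0.0]
wrist_force: [-2.9, 2.5, 8.3]
opening: 0.002
grasp_force: 3.9
```

Request:
{"api": "servo_tool", "payload": {
  "series": "1 0 0 -0.01 0 0 0;1 0 0 -0.03 0 0 0;1 0 0 -0.06 0 0 0;1 0 0 -0.09 0 0 0;1 0 0 -0.11 0 0 0;1 0 0 -0.11 0 0 0;1 0 0 -0.11 0 0 0"
}}

```text
time_s: 5.82
eef_pos: [0.488, -0.3028, 0.2178]
eef_rot: [0.001, -0.15, 0.989, -0.001]
wrist_force: [-0.1, 0.3, -0.4]
opening: 0.0
grasp_force: 0.0
```

```bash
python3 w.py w2
```

```text
5.8167 [ 0.48800435 -0.3028311   0.21784869] [ 0.00116633 -0.15048026  0.98861129 -0.00142858] [-0.07492849  0.34154301 -0.41391217]
```

View pics/w2.png

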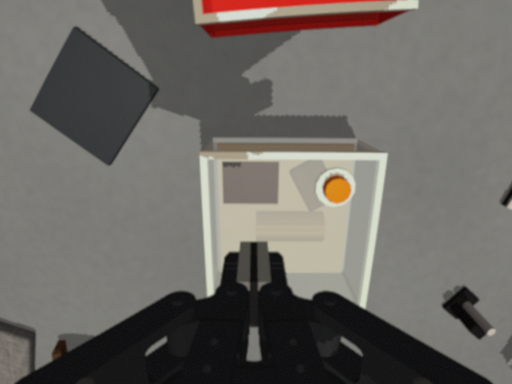

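The lid now looks flat shut. The pad is at about (251,183), the button top at (338,189), and the latch corners at (201,152) and (386,152).

```bash
python3 - <<'E'
from fit import *
w=dict(np.load("wrist.npz"))
L=[(w,BT,(338,189)),(w,PAD,(251,183)),(w,(-.16,.075,.006),(386.5,152)),(w,(-.16,-.075,.006),(200.5,152))]
f=lambda p:np.concatenate([proj(c,P(p,*x))-u for c,x,u in L])
g=lambda q:f([*q,0.0])
q=least_squares(g,[.527,-.2565,.3]).x;print(q,g(q).round(1))
p=[*q,0];b=P(p,*BT);print("btn",b,pt(w,338,189,h=.094),pt(w,251,183,h=.082),"depth",pt(w,340,186),pt(w,251,183),pt(w,230,155))
# lid height along latch edge & pads
o=ctrl.get_obs();M=R.from_quat(np.array(o["eef_rot"])[[1,2,3,0]]).as_matrix()
print("shift",M.T@(b-o["eef_pos"]))
E
```

```text
[ 0.52508526 -0.25648931  0.30787459] [ 0.8  0.7 -0.6 -0.9  0.3 -0.2 -0.5  0.4]
btn [ 0.46492412 -0.23889278  0.094     ] [ 0.46453779 -0.23973147  0.094     ] [ 0.48386313 -0.30582468  0.082     ] depth [ 0.46226363 -0.23830354  0.09165628] [ 0.48391081 -0.30581179  0.08183884] [ 0.46654196 -0.32872594  0.08185633]
shift [0.00252071 0.06711279 0.12212447]
```

Request:
{"api": "servo_tool", "payload": {
  "series": "1 0.002 0.035 0 0 0 0;1 0.0025 0.067 0 0 0 0;1 0.0025 0.067 0.03 0 0 0;1 0.0025 0.067 0.06 0 0 0;1 0.0025 0.067 0.08 0 0 0;1 0.0025 0.067 0.088 0 0 0;1 0.0025 0.067 0.092 0 0 0;1 0.0025 0.067 0.095 0 0 0;1 0.0025 0.067 0.097 0 0 0;1 0.0025 0.067 0.099 0 0 0;1 0.0025 0.067 0.101 0 0 0;1 0.0025 0.067 0.101 0 0 0"
}}

```text
time_s: 6.87
eef_pos: [0.4654, -0.2395, 0.1157]
eef_rot: [0.001, -0.15, 0.989, -0.001]
wrist_force: [-1.6, -0.2, 2.4]
opening: 0.002
grasp_force: 0.9
```

Request:
{"api": "servo_tool", "payload": {
  "series": "1 0 0 0.001 0 0 0;1 0 0 0.002 0 0 0;1 0 0 0.003 0 0 0;1 0 0 0.004 0 0 0;1 0 0 0.005 0 0 0;1 0 0 0.005 0 0 0"
}}

```text
time_s: 7.37
eef_pos: [0.4654, -0.2395, 0.1108]
eef_rot: [0.0, -0.15, 0.989, -0.001]
wrist_force: [-1.0, -0.5, 9.2]
opening: 0.0
grasp_force: 4.3
```

Request:
{"api": "servo_tool", "payload": {
  "series": "1 0 0 0.001 0 0 0;1 0 0 0.001 0 0 0"
}}

```text
time_s: 7.53
eef_pos: [0.4655, -0.2396, 0.1106]
eef_rot: [0.0, -0.151, 0.989, -0.001]
wrist_force: [-4.2, 1.4, 16.2]
opening: -0.003
grasp_force: 7.9
```

The hand stops at z=0.1106 with the force rising to 16 N, so the button is home. I'll lift straight up, back off and check.

Request:
{"api": "servo_tool", "payload": {
  "series": "1 0 0 -0.003 0 0 0;1 0 0 -0.02 0 0 0;1 0 0 -0.06 0 0 0;1 0 0 -0.1 0 0 0;1 0 0 -0.12 0 0 0;1 0.02 0.04 -0.12 0 0 0;1 0.04 0.08 -0.12 0 0 0;1 0.06 0.1 -0.12 0 0 0;1 0.06 0.1 -0.12 0 0 0;1 0.06 0.1 -0.12 0 0 0"
}}

```text
time_s: 8.37
eef_pos: [0.3768, -0.1602, 0.2285]
eef_rot: [-0.0, -0.151, 0.989, 0.0]
wrist_force: [0.2, -0.4, 0.7]
opening: 0.0
grasp_force: 0.0
```

```bash
python3 w.py w3; python3 - <<'E'
from fit import *
a=dict(np.load("top.npz")); a0=a["img"].astype(int).copy()
t=cam("top")
d=np.abs(t["img"].astype(int)-a0).max(2)
d[230:,:]=0
print("diff blobs",cv2.connectedComponentsWithStats((cv2.GaussianBlur(d.astype(np.uint8),(5,5),0)>30).astype(np.uint8))[2][1:])
w=dict(np.load("wrist.npz"));im=w["img"].astype(int)
m=((im[...,0]>200)&(im[...,1]>90)&(im[...,1]<170)&(im[...,2]<60)).astype(np.uint8)
_,_,s,c=cv2.connectedComponentsWithStats(m);print([(s[i],c[i].round(1),pt(w,*c[i])) for i in range(1,len(s)) if s[i][4]>30])
cv2.imwrite("pics/both.png",np.hstack([cv2.resize(w["img"],(400,300)),cv2.resize(t["img"],(400,300))])[...,::-1])
E
```

```text
8.3667 [ 0.37680205 -0.16018295  0.22845342] [-3.93658156e-06 -1.50660998e-01  9.88585480e-01  1.13275195e-04] [ 0.1851837  -0.35412185  0.74634369]
diff blobs [[ 315  161   70   69 1407]]
[(array([133, 242,  20,  18, 273], dtype=int32), array([142.1, 250.2]), array([ 0.46562232, -0.23879237,  0.08566671]))]
```

View pics/both.png

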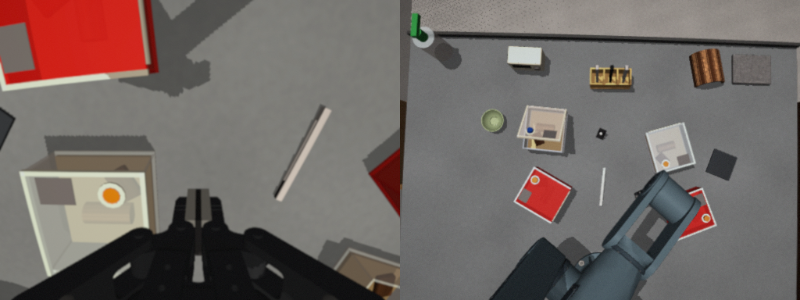

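The lid is flat and the button top measures 0.0857 m, against 0.086 m when home. In the top view only the orange tub changed, so I'm handing the job in.

```bash
python3 -c "
from bench import ctrl
print(ctrl.hand_in())"
```

```text
the job is handed in; nothing more can be done
None
```

The orange-button tub's lid is shut and its button fully home, the hand is clear, the blue-button tub and the rest of the shelf looked unchanged in the part of the top view I compared, and the job is handed in.

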